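# Screw the stabiliser foot of a balance stand down onto its foot plate

## Task

Take the loose steel foot plate by its upright fin and slide its round disc in under the raised screw foot at the front of the balance stand, centred under it and lying flat, while the foot is still clear of it. Then turn the black knob clockwise until the foot just bears on the disc, pressing lightly so that the plate is held, without ever screwing it down hard. Let go of everything and leave the vial, the jar and the petri dish where they stand.

Things in the scene. Friction and masses are not known exactly. Their poses are not given: they have to be found in the camera images.
- stand: heavy balance stand that cannot be moved: grey slab 170x180 mm, top 48 mm above the table, with a white and blue box on it (top 99 mm). A steel arm 32 mm wide at its front carries the levelling screw. Origin: on the table exactly under the screw's vertical axis; x points from the screw to the slab (slab begins 65 mm from the axis), z up
- screw_axis (a point): fixed point of the stand on the screw's axis, 80 mm above the table, about mid-height of the knob (round, fluted, black, 40 mm in diameter, 28 mm high, its middle 79 to 82 mm above the table at the start, 77 mm once the foot is down). Knob, 12 mm stem and foot are one piece on a thread: clockwise seen from above moves it down, 8 mm a turn; it stays where it is left
- boss_top (a point): top of the arm's threaded boss, 38 mm wide, on the screw axis 47 mm above the table. Thread friction is about 0.04 N m. Once the rubber foot presses on the plate it rubs on it: the turning moment then grows by about 0.01 N m per newton of foot force. The rubber gives: the foot force grows by about 2 N for every 0.1 rad turned after touching
- foot_spot (a point): fixed point of the stand on the screw axis, 10 mm above the table, where the foot meets the plate's top. The foot is a round black rubber pad 36 mm in diameter; at the start its underside is 12 to 14.5 mm above the table, so 2 to 4.5 mm above the plate once that is under it; this gap differs every time and is not given
- foot_plate: loose steel foot plate, 0.25 kg: a disc 60 mm in diameter and 10 mm thick with a faint ring in its middle, and a tail 24 mm wide and 10 mm thick that reaches 115 mm from the disc centre and carries an upright grip fin. Origin: under the disc centre on the table; x points from the tail to the disc, z up
- plate_seat (a point): centre of the disc's top face, where the foot must come down (10 mm above the plate's underside)
- plate_fin (a point): centre of the grip fin, 90 mm behind the disc centre along the plate's -x and 30 mm above the plate's underside; the fin is 12 mm thick (across the plate's y), 44 mm long (along x) and its top is 45 mm above the plate's underside
- vial: bystander: small white screw vial, 35 mm in diameter, 50 mm high, origin at the centre of its underside
- jar_near: bystander: brown jar with black cap, 61 mm in diameter, 110 mm high, origin at the centre of its underside
- dish: bystander: low clear petri dish, 72 mm in diameter, 14 mm high, origin at the centre of its underside

How it is judged:
By the outcome, as a careful person would: the job done as asked, in the order asked, and still so for the second after the job is handed in, with the robot touching nothing.
It also fails if it takes over 72 s, if anything falls off the work surface, if the arm or the gripper's body presses on something with over 40 N, if the wrist force passes 120 N, or if a joint passes its speed limit or range.

## Robot

A 6-joint arm with a two-finger parallel gripper is mounted at the origin on a cart in front of the work surface, level with it; the furniture and walls round the work are solid. World frame = base frame: x ahead of the robot, y to its left, z up, the work surface at z = 0. Lengths are in m, angles in degrees, forces in N, time in s.
With the tool pointing down it reaches from about 0.35 to 0.975 m from the base axis. Payload 4.9 kg.
Tool frame: the origin (TCP) lies midway between the tips of the shut fingers; the grasp point (between the pads) lies 19 mm behind it; z points along the fingers, y is the direction in which the jaws open and shut (so a half turn about z gives the same grasp; the last joint's range is limited). The gripper opens to 85 mm and grips with 20 to 120 N. Pads are 22 mm wide; open, the fingers measure 114 mm over their backs; the gripper's body (76 mm by 85 mm) begins 54 mm behind the grasp point. The pads swing forward as they close: fully open they stand 13 mm farther back than shut.
Start: joints at [61.306, 3.019, 92.412, -0, 84.569, -6.818], TCP at [0.233, 0.58, 0.231] pointing down, gripper open.
Joint ranges: [-172.51, 172.51], [-57.92, 126.97], [3.15, 148.05], [-58.71, 238.71], [5.1, 150.11], [-179.66, 179.66]. Speed limits (degrees/s): [147.25, 147.25, 180, 180, 180, 180].

## Interface

Orientations are given as [roll, pitch, yaw] about the fixed x, y, z axes, in that order (R = Rz(yaw) Ry(pitch) Rx(roll)).
In Python, from plant import * gives the robot as it stands.
- The arm moves only by the shell command python3 -m creep 'ROWS' [FORCE]. ROWS is JSON, a list of rows, each a list of 7 numbers: the shift along the tool's x, y, z each as a share of 300 mm, from -1 to 1, then the turn, a rotation vector about the tool's x, y, z each as a share of 30 degrees, from -1 to 1, then the gripper command: -1 is shut, 1 is fully open, values between are in proportion. In form: [[dx, dy, dz, wx, wy, wz, claw], ...]. A call has 1 to 20 rows; each row shifts and turns the commanded pose from where the row before left it, along the tool's axes as they then stand; what a row does not reach is not made up. A row lasts 1/8 s, in which the tool goes at most 62.5 mm and 10.7 degrees, less where a joint would pass 70% of its speed; a pose out of reach is approached as far as the arm can. A call with a number of a shift or a turn outside -1 to 1 is refused whole. A call with a gripper value outside its range is refused whole. The fingers move at their own pace and stop on an object; FORCE is the grip in N (left out, the last holds). Time passes only in rows, so rows that do not move let the fingers close. It gives the time, the measured TCP pose, the force and the opening at its end, in the units of the state.
- state(): the state, without advancing time (a new reading comes with each control period).
- grab_frame(name): name is "side" or "top"; returns a dict with "color" (480x640x3 uint8, blue, green, red), "K" (3x3 intrinsics, pixels), "pose" (4x4, takes a point from camera to world coordinates). Camera axes: x right, y down, z forward; pixel columns grow to the right and rows downward; lengths in m; the calibration is good to about 2 mm. A picture is of the moment at which its call begins. There is no depth.
- finish_job(): hands the job in, once; it reports no verdict.
The state is a dict: "time_s": time; "qpos": joint angles; "qd": joint speeds; "tau": joint torques, N m; "eef_pos": TCP position; "ee_rot": TCP orientation; "ft_force": force on the tool from outside, world axes, zero at the start; "wrist_torque": the same for the moment, N m; "opening": finger opening in m.
Only numpy, scipy, OpenCV 4.12 (cv2) and the standard library are available. Lean on these libraries where they do the work, as an engineer would, in place of code of your own. Each camera call takes 0.05 s, during which the arm holds its last target.

## Working session

There is one attempt and no reset: what is moved stays moved. The work goes in short steps, Python scripts to look and compute and a shell command to move; the robot and the scene stay as the last step left them, time stands still between calls to the robot, and variables do not carry over. Pictures are saved under pics/ and viewed, and the job is handed in when it is done.

```bash
ls; mkdir -p pics; python3 - <<'E'
from plant import *
import cv2,numpy as np
print(state())
for n in("side","top"):
    f=grab_frame(n); cv2.imwrite(f"pics/{n}0.png",f["color"]); print(n,f["K"].tolist(),np.round(f["pose"],4).tolist())
    np.savez(f"{n}0.npz",**f)
E
```

```text
pics
{'time_s': 0.0, 'qpos': array([ 6.13074560e+01,  3.05569101e+00,  9.24915693e+01,  6.85518780e-04,
        8.45690320e+01, -6.81858291e+00]), 'qd': array([ 0.01729516,  0.07635964,  0.11464315, -0.07008965, -0.00495634,
       -0.07695505]), 'tau': array([ 2.00478303e-04, -3.93701041e+01, -3.70169771e+01, -8.04427441e-05,
        7.37283641e-03, -4.66688405e-06]), 'eef_pos': array([0.23255455, 0.5794559 , 0.23008544]), 'ee_rot': array([-1.79884611e+02, -1.44843932e-02,  1.58125959e+02]), 'ft_force': array([-0.11771244,  0.65661929, -0.19694866]), 'wrist_torque': array([-0.00670022, -0.03214093, -0.00061319]), 'opening': 0.08556580953993108}
side [[502.64040481158753, 0.0, 323.51750359648724], [0.0, 502.64040481158753, 243.76315304794102], [0.0, 0.0, 1.0]] [[0.5281, -0.7184, 0.4527, 0.1292], [-0.8491, -0.4545, 0.2692, -0.286], [0.0124, -0.5266, -0.85, 0.9501], [0.0, 0.0, 0.0, 1.0]]
top [[487.35593156211263, 0.0, 325.26028660455074], [0.0, 487.35593156211263, 233.81598199508036], [0.0, 0.0, 1.0]] [[0.0086, -0.9942, 0.1077, 0.4656], [-0.9994, -0.012, -0.031, 0.0245], [0.0321, -0.1073, -0.9937, 1.1154], [0.0, 0.0, 0.0, 1.0]]
```

View pics/side0.png

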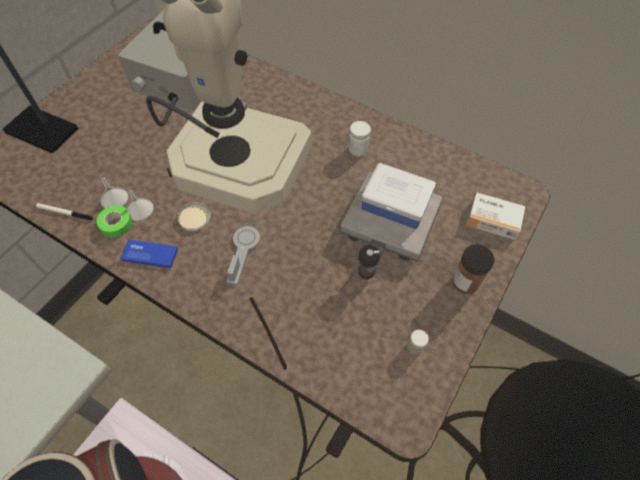

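View pics/top0.png

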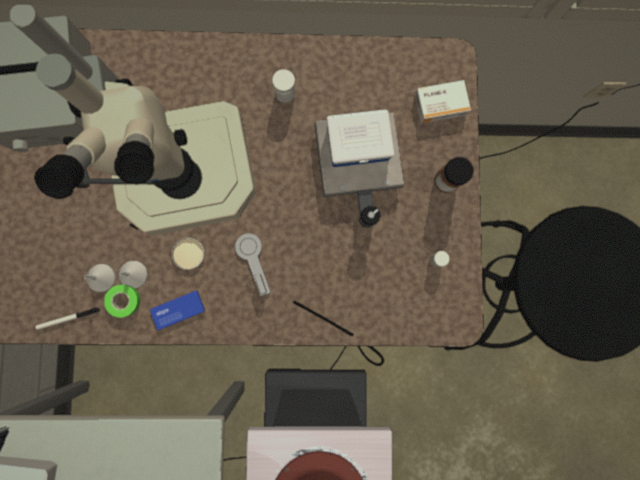

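```bash
python3 - <<'E'
import cv2,numpy as np
def crop(n,x0,y0,w,h,s):
    im=cv2.imread(f"pics/{n}0.png")[y0:y0+h,x0:x0+w]
    im=cv2.resize(im,None,fx=s,fy=s,interpolation=cv2.INTER_CUBIC)
    return im
cv2.imwrite("pics/z1.png",crop("top",225,225,60,80,7))
cv2.imwrite("pics/z2.png",crop("side",215,220,60,70,8))
cv2.imwrite("pics/z3.png",crop("top",310,100,110,140,4))
cv2.imwrite("pics/z4.png",crop("side",330,160,120,125,4))
E
```

```text
(no output)
```

View pics/z1.png

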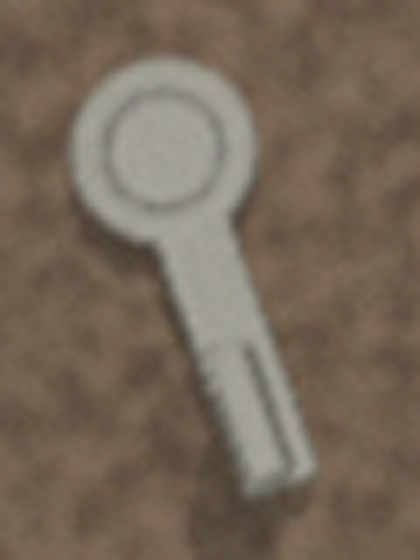

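View pics/z2.png

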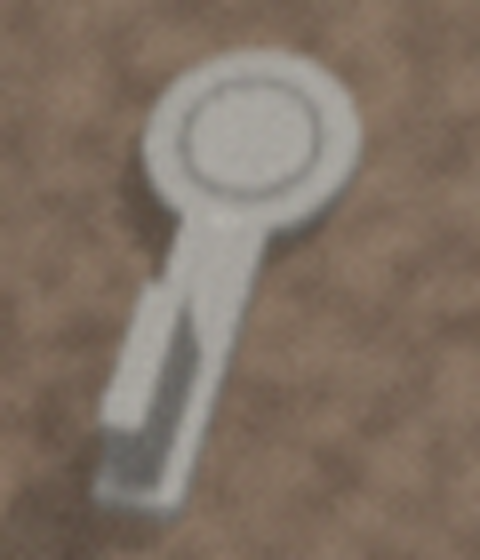

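View pics/z3.png

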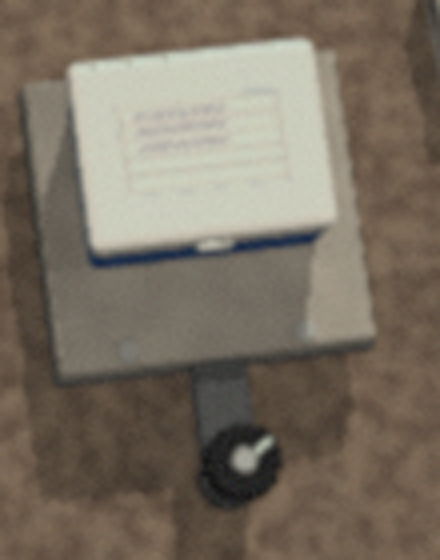

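View pics/z4.png

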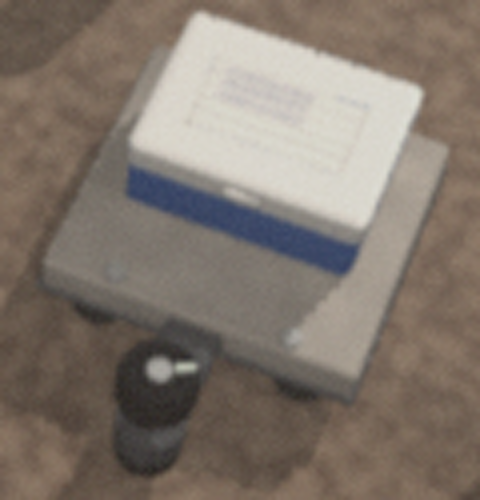

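```bash
cat > h.py <<'E'
import numpy as np,cv2
def load(n,tag="0"):
    d=np.load(f"{n}{tag}.npz"); return d["K"],d["pose"]
C={n:load(n) for n in("side","top")}
def ray(n,p):
    K,T=C[n]; d=T[:3,:3]@np.linalg.solve(K,[p[0],p[1],1]); return T[:3,3],d/np.linalg.norm(d)
def tri(ps,pt):
    o1,d1=ray("side",ps);o2,d2=ray("top",pt)
    A=np.stack([d1,-d2],1); t=np.linalg.lstsq(A,o2-o1,rcond=None)[0]
    a=o1+t[0]*d1;b=o2+t[1]*d2; return (a+b)/2,np.linalg.norm(a-b)
def atz(n,p,z):
    o,d=ray(n,p); return o+d*(z-o[2])/d[2]
def proj(n,X):
    K,T=C[n]; X=np.asarray(X,float); c=T[:3,:3].T@(X-T[:3,3]); u=K@c; return u[:2]/u[2]
def uz(x,y,x0,y0,s): return ((x+.5)/s-.5+x0,(y+.5)/s-.5+y0)
E
python3 - <<'E'
from h import *
pr=lambda n,a:print(n,np.round(a,4).tolist() if not isinstance(a,tuple) else (np.round(a[0],4).tolist(),round(a[1],4)))
T1=lambda x,y:uz(x,y,225,225,7);S1=lambda x,y:uz(x,y,215,220,8)
T3=lambda x,y:uz(x,y,310,100,4);S3=lambda x,y:uz(x,y,330,160,4)
pr("seat",tri(S1(250,137),T1(164,150)))
pr("seat top@.01",atz("top",T1(164,150),.01));pr("seat side",atz("side",S1(250,137),.01))
pr("cap",tri(S3(159,369),T3(244,459)))
pr("tail end R top",atz("top",T1(317,470),.01));pr("tail end R side",atz("side",S1(180,508),.01)); pr("tail end L side",atz("side",S1(95,490),.01))
for nm,s,t in(("slabL",(42,265),(57,376)),("slabR",(362,385),(375,342)),("slabBR",(447,148),(333,52)),("boxFL",(128,150),(92,248)),("boxFR",(362,228),(335,222)),("boxBL",(200,14),(70,65)),("boxBR",(420,90),(312,40)),("footscrewL",(117,269),(128,350)),("footscrewR",(293,337),(307,331))):
    pr(nm,tri(S3(*s),T3(*t)))
E
```

```text
seat ([0.5545, 0.1659, 0.0099], np.float64(0.0027))
seat top@.01 [0.5555, 0.1649, 0.01]
seat side [0.5536, 0.1669, 0.01]
cap ([0.6183, -0.1026, 0.0943], np.float64(0.0018))
tail end R top [0.4531, 0.1134, 0.01]
tail end R side [0.451, 0.1136, 0.01]
tail end L side [0.4433, 0.1356, 0.01]
slabL ([0.6721, -0.0047, 0.0407], np.float64(0.0009))
slabR ([0.6949, -0.1849, 0.0423], np.float64(0.0023))
slabBR ([0.8601, -0.1593, 0.0462], np.float64(0.003))
boxFL ([0.7327, -0.021, 0.0883], np.float64(0.0027))
boxFR ([0.7467, -0.1511, 0.0983], np.float64(0.0023))
boxBL ([0.8334, -0.0087, 0.0922], np.float64(0.0011))
boxBR ([0.8467, -0.1383, 0.0983], np.float64(0.0046))
footscrewL ([0.6852, -0.0436, 0.0515], np.float64(0.0013))
footscrewR ([0.6974, -0.1435, 0.0516], np.float64(0.0014))
```

```bash
python3 - <<'E'
from h import *
for n,s,t in(("vial",(419,338),(442,258)),("jarcap",(478,258),(459,171)),("dish?",(194,217),(188,254)),("penend",(285,367),(352,333)),("pentop",(252,300),(295,303))):
    print(n,np.round(tri(s,t)[0],4))
# predicted plate points, yaw candidates
for yaw in(20,21,22):
  c,s=np.cos(np.radians(yaw)),np.sin(np.radians(yaw))
  R=np.array([[c,-s,0],[s,c,0],[0,0,1]])
  o=np.array([.5545,.1659,0])
  for nm,p in(("finT f",(-.068,0,.045)),("finT b",(-.112,0,.045)),("tailL",(-.115,.012,.01)),("tailR",(-.115,-.012,.01))):
    X=o+R@p
    a=proj("top",X);b=proj("side",X)
    print(yaw,nm,np.round((a-[225,225]+.5)*7-.5,0),np.round((b-[215,220]+.5)*8-.5,0))
E
```

```text
vial [ 0.5295 -0.2658  0.0476]
jarcap [ 0.713  -0.2909  0.1053]
dish? [0.536  0.3005 0.0048]
penend [ 0.3602 -0.0711 -0.0023]
pentop [0.4291 0.0561 0.0314]
20 finT f [216. 349.] [165. 279.]
20 finT b [262. 483.] [113. 424.]
20 tailL [240. 503.] [ 86. 489.]
20 tailR [311. 478.] [174. 506.]
21 finT f [220. 348.] [169. 279.]
21 finT b [268. 481.] [121. 425.]
21 tailL [246. 502.] [ 93. 491.]
21 tailR [317. 475.] [181. 507.]
22 finT f [224. 346.] [173. 280.]
22 finT b [274. 479.] [128. 426.]
22 tailL [252. 500.] [100. 493.]
22 tailR [322. 472.] [189. 507.]
```

```bash
cat >> h.py <<'E'
def togo(x,y,z,yaw):
    from plant import state
    from scipy.spatial.transform import Rotation as Ro
    s=state(); p=np.array(s["eef_pos"]); R=Ro.from_euler("xyz",s["ee_rot"],degrees=True)
    d=R.inv().apply(np.array([x,y,z])-p)/.3
    G=Ro.from_euler("xyz",[180,0,yaw],degrees=True)
    w=(R.inv()*G).as_rotvec(degrees=True)/30
    print("t",round(s["time_s"],2),"p",np.round(p,4),"rpy",np.round(s["ee_rot"],2),"q",np.round(s["qpos"],1))
    print("shares shift",np.round(d,4),"turn",np.round(w,4),"F",np.round(s["ft_force"],2),"M",np.round(s["wrist_torque"],3),"open",round(s["opening"],4))
E
python3 -m creep '[[-0.108,-0.09,0,0,0,0,1],[-0.108,-0.09,0,0,0,0,1],[-0.108,-0.09,0,0,0,0,1],[-0.108,-0.09,0,0,0,0,1],[-0.108,-0.09,0,0,0,0,1],[-0.108,-0.09,0,0,0,0,1],[-0.108,-0.09,0,0,0,0,1],[-0.108,-0.09,0,0,0,0,1],[-0.108,-0.09,0,0,0,0,1],[-0.108,-0.09,0,0,0,0,1],[-0.108,-0.09,0,0,0,0,1],[-0.108,-0.09,0,0,0,0,1],[0,0,0,0,0,-0.287,1],[0,0,0,0,0,-0.287,1],[0,0,0,0,0,-0.287,1],[0,0,0,0,0,-0.287,1],[0,0,0,0,0,-0.287,1],[0,0,0,0,0,0,1]]' 40
python3 -c "
from h import *
togo(.4705,.1336,.017,201)"
```

```text
time_s: 2.35
eef_pos: [0.4726, 0.1344, 0.2308]
ee_rot: [180.0, -0.1, -158.9]
ft_force: [0.1, 0.3, 0.3]
opening: 0.0857
t 2.35 p [0.4726 0.1344 0.2308] rpy [ 1.7999e+02 -5.0000e-02 -1.5893e+02] q [   7.2  -15.7  109.8   -0.    86.  -103.9]
shares shift [ 7.000e-03 -1.000e-04  7.126e-01] turn [ 0.0004 -0.0017  0.0025] F [0.14 0.31 0.3 ] M [-0.064 -0.021  0.017] open 0.0857
```

```bash
python3 -m creep '[[0.007,0,0.08,0,0,0,1],[0,0,0.08,0,0,0,1],[0,0,0.08,0,0,0,1],[0,0,0.08,0,0,0,1],[0,0,0.08,0,0,0,1],[0,0,0.08,0,0,0,1],[0,0,0.08,0,0,0,0.4],[0,0,0.05,0,0,0,0.2],[0,0,0,0,0,0,0],[0,0,0,0,0,0,0]]' 40
python3 - <<'E'
from h import *
from plant import *
togo(.4705,.1336,.017,201)
for n in("side","top"):
    f=grab_frame(n); cv2.imwrite(f"pics/{n}1.png",f["color"])
a=cv2.imread("pics/side1.png")[170:320,150:330]; cv2.imwrite("pics/a1.png",cv2.resize(a,None,fx=4,fy=4,interpolation=2))
E
```

```text
time_s: 3.6
eef_pos: [0.4717, 0.1338, 0.0492]
ee_rot: [-180.0, 0.1, -158.9]
ft_force: [-0.3, 1.3, -0.4]
opening: 0.0431
t 3.6 p [0.4717 0.1338 0.0492] rpy [-1.7998e+02  8.0000e-02 -1.5886e+02] q [   7.1   -4.7  118.5    0.    66.1 -104. ]
shares shift [0.0042 0.0009 0.1074] turn [-0.0007  0.0028  0.0048] F [-0.34  1.31 -0.4 ] M [-0.04   0.04   0.017] open 0.0431
```

View pics/a1.png

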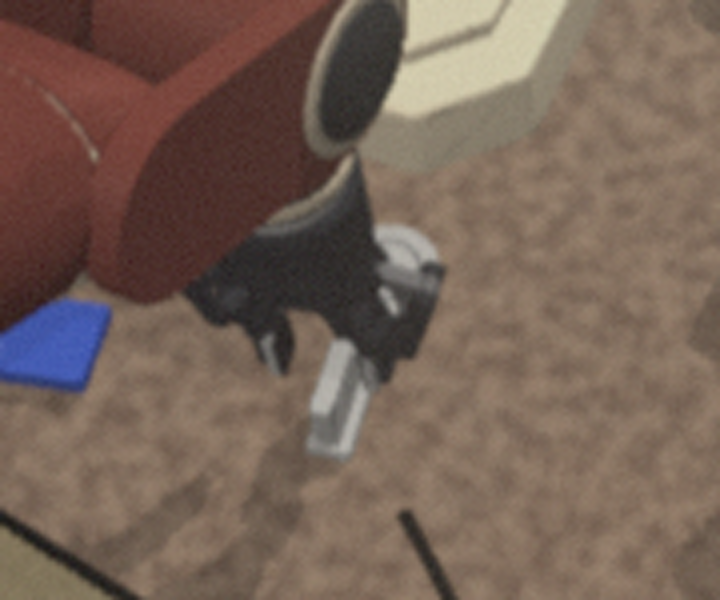

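View pics/top1.png

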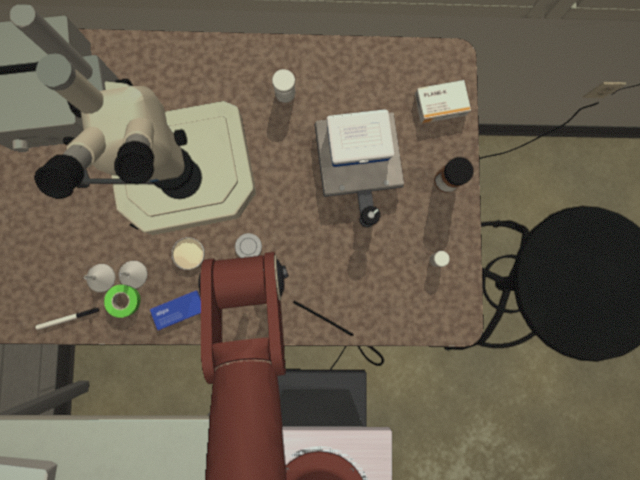

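```bash
python3 -m creep '[[0.004,0,0.035,0,0,0,0],[0,0,0.035,0,0,0,0],[0,0,0.035,0,0,0,0],[0,0,0,0,0,0,0]]' 40
python3 -c "
from h import *
togo(.4705,.1336,.017,201)"
python3 -m creep '[[0,0,0,0,0,0,-1],[0,0,0,0,0,0,-1],[0,0,0,0,0,0,-1],[0,0,0,0,0,0,-1],[0,0,0,0,0,0,-1],[0,0,0,0,0,0,-1]]' 40
python3 - <<'E'
from h import *
from plant import *
togo(.4705,.1336,.017,201)
f=grab_frame("side"); cv2.imwrite("pics/side2.png",f["color"])
a=cv2.imread("pics/side2.png")[170:320,150:330]; cv2.imwrite("pics/a2.png",cv2.resize(a,None,fx=4,fy=4,interpolation=2))
E
```

```text
time_s: 4.2
eef_pos: [0.4686, 0.1331, 0.0152]
ee_rot: [180.0, -0.2, -158.8]
ft_force: [-0.6, -0.1, 0.3]
opening: 0.0427
t 4.2 p [0.4686 0.1331 0.0152] rpy [ 179.96   -0.18 -158.83] q [   7.1   -1.6  119.5    0.    62.3 -104.1]
shares shift [-0.0066 -0.0008 -0.0061] turn [ 0.0015 -0.0059  0.0058] F [-0.65 -0.1   0.26] M [-0.012  0.027 -0.   ] open 0.0427
time_s: 4.95
eef_pos: [0.4703, 0.1333, 0.0173]
ee_rot: [-180.0, 0.1, -158.8]
ft_force: [-0.1, 0.2, 2.6]
opening: 0.0113
t 4.95 p [0.4703 0.1333 0.0173] rpy [-1.7999e+02  5.0000e-02 -1.5883e+02] q [   7.1   -1.8  119.4    0.    62.3 -104.1]
shares shift [-0.0009  0.0006  0.0009] turn [-0.0004  0.0017  0.0058] F [-0.15  0.25  2.56] M [ 0.013 -0.065  0.037] open 0.0113
```

View pics/a2.png

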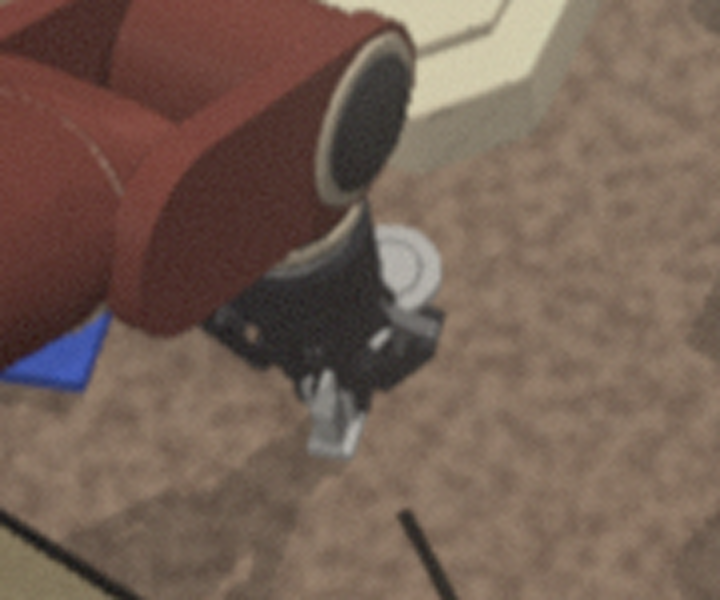

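```bash
python3 -c "
from h import *
for z in(0,.01):print(atz('side',(251,298),z),atz('top',(294,302),z))"
python3 -m creep '[[0,0,0,0,0,0.141,-1],[0,0,0,0,0,0.141,-1],[0,0,0,0,0,0.141,-1],[0,0,0,0,0,0.141,-1],[0,0,0,0,0,0.141,-1],[0,0,0,0,0,0,-1]]'
python3 -c "
from h import *
togo(.472,-.103,.017,180)"
```

```text
[0.44188288 0.072281   0.        ] [0.43027212 0.05926917 0.        ]
[0.43859222 0.06850994 0.01      ] [0.43058841 0.05895781 0.01      ]
time_s: 5.75
eef_pos: [0.4703, 0.1334, 0.0173]
ee_rot: [180.0, 0.1, -179.9]
ft_force: [-0.2, 0.7, 3.6]
opening: 0.0114
t 5.75 p [0.4703 0.1334 0.0173] rpy [ 1.7998e+02  6.0000e-02 -1.7994e+02] q [  7.1  -1.8 119.4   0.   62.3 -83. ]
shares shift [-4.600e-03 -7.881e-01  7.000e-04] turn [0.0006 0.0019 0.0021] F [-0.18  0.71  3.59] M [ 0.03  -0.013 -0.079] open 0.0114
```

```bash
python3 -m creep '[[-0.027,0,0,0,0,0,-1],[0,-0.07,0,0,0,0,-1],[0,-0.07,0,0,0,0,-1],[0,-0.07,0,0,0,0,-1],[0,-0.07,0,0,0,0,-1],[0,-0.07,0,0,0,0,-1],[0,-0.07,0,0,0,0,-1],[0.01,-0.07,0,0,0,0,-1],[0.01,-0.07,0,0,0,0,-1],[0.01,-0.07,0,0,0,0,-1],[0,-0.07,0,0,0,0,-1],[0,-0.07,0,0,0,0,-1],[0,-0.018,0,0,0,0,-1],[0,0,0,0,0,0,-1],[0,0,0,0,0,0,-1]]'
python3 - <<'E'
from h import *
from plant import *
togo(.528,-.1026,.017,180)
for n in("side","top"):
    f=grab_frame(n); cv2.imwrite(f"pics/{n}3.png",f["color"])
a=cv2.imread("pics/side3.png")[180:330,290:470]; cv2.imwrite("pics/a3.png",cv2.resize(a,None,fx=4,fy=4,interpolation=2))
a=cv2.imread("pics/top3.png")[100:300,280:460]; cv2.imwrite("pics/b3.png",cv2.resize(a,None,fx=3,fy=3,interpolation=2))
E
```

```text
time_s: 7.62
eef_pos: [0.4695, -0.1037, 0.0173]
ee_rot: [-179.9, 0.0, -179.9]
ft_force: [-0.6, -3.7, 5.2]
opening: 0.0115
t 7.62 p [ 0.4695 -0.1037  0.0173] rpy [-1.7990e+02  4.0000e-02 -1.7993e+02] q [-2.130e+01 -2.900e+00  1.205e+02 -1.000e-01  6.240e+01 -1.113e+02]
shares shift [-0.1951  0.0033  0.001 ] turn [-0.0032  0.0014  0.0024] F [-0.59 -3.67  5.25] M [-0.402  0.052 -0.054] open 0.0115
```

View pics/a3.png

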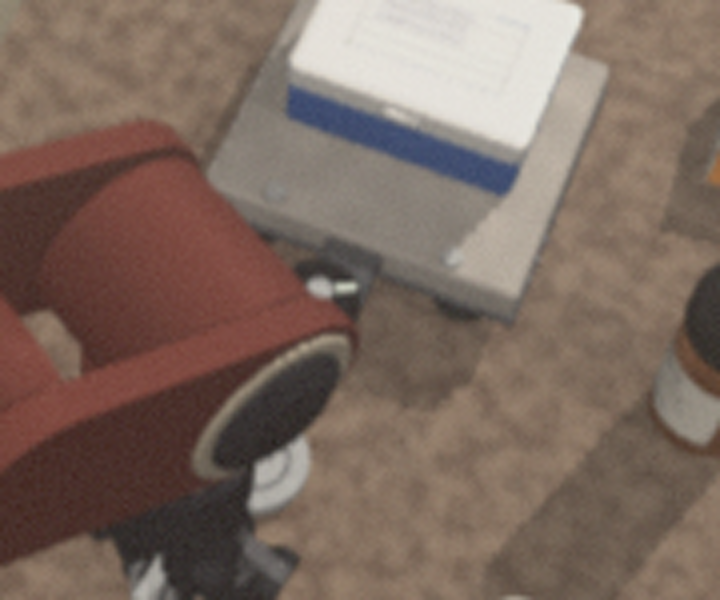

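View pics/b3.png

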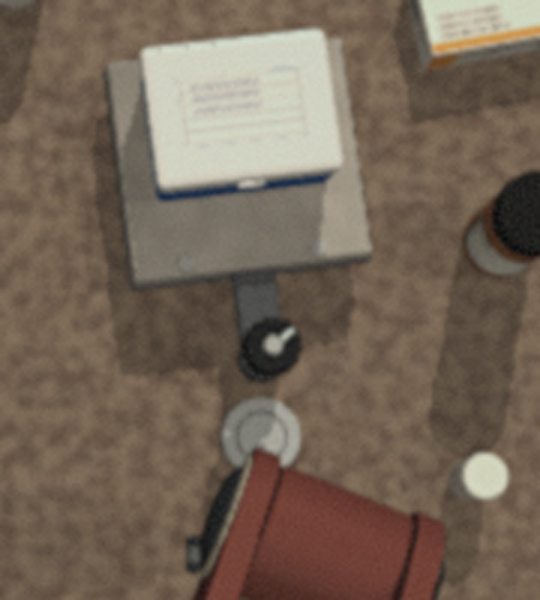

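```bash
python3 - <<'E'
from h import *
t=uz(261,436,280,100,3); print(t,atz("top",t,.01))
# blob check by disc mask circle: edges
s=uz(272,466,290,180,4); print(s,atz("side",s,.01))
im=cv2.imread("pics/top3.png"); g=cv2.cvtColor(im,6)
a=cv2.resize(im[215:270,340:400],None,fx=10,fy=10,interpolation=2)
cv2.imwrite("pics/b3b.png",a)
E
```

```text
(366.6666666666667, 245.0) [ 0.5607722  -0.10469908  0.01      ]
(357.625, 296.125) [ 0.55943493 -0.11522548  0.01      ]
```

View pics/b3b.png

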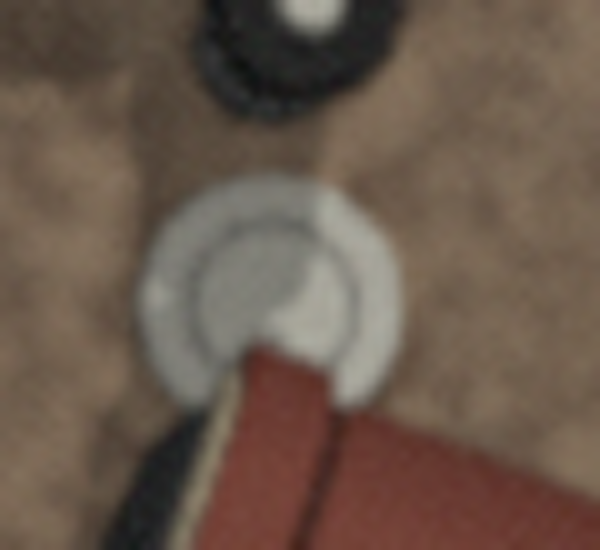

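```bash
python3 - <<'E'
from h import *
from scipy.optimize import least_squares
T3=lambda x,y:uz(x,y,310,100,4);S3=lambda x,y:uz(x,y,330,160,4)
for z in(.0935,.0945,.0955): print(z,"top",atz("top",T3(244,459),z),"side",atz("side",S3(159,369),z))
t=(366.75,244.95);print(atz("top",t,.01))
im=cv2.imread("pics/top0.png");cv2.imwrite("pics/k1.png",cv2.resize(im[185:235,345:395],None,fx=12,fy=12,interpolation=2))
im=cv2.imread("pics/side0.png");cv2.imwrite("pics/k2.png",cv2.resize(im[230:290,340:400],None,fx=10,fy=10,interpolation=2))
E
```

```text
0.0935 top [ 0.61899247 -0.10341606  0.0935    ] side [ 0.61806911 -0.10178613  0.0935    ]
0.0945 top [ 0.61884231 -0.10329084  0.0945    ] side [ 0.61749844 -0.10200119  0.0945    ]
0.0955 top [ 0.61869215 -0.10316563  0.0955    ] side [ 0.61692777 -0.10221624  0.0955    ]
[ 0.5608889  -0.10489002  0.01      ]
```

View pics/k1.png

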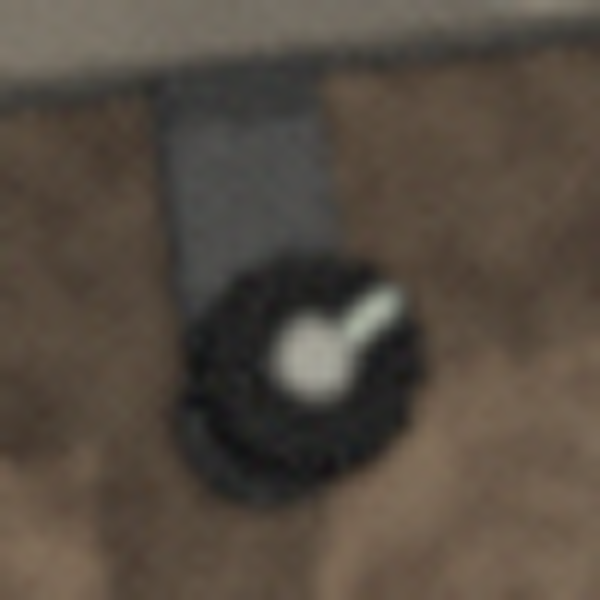

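View pics/k2.png

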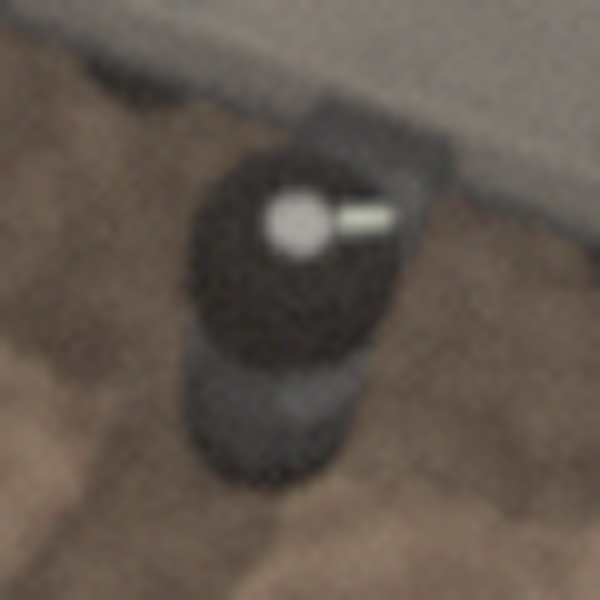

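```bash
python3 -m creep '[[-0.025,0.0045,0,0,0,0,-1],[-0.03,0,0,0,0,0,-1],[-0.03,0,0,0,0,0,-1],[-0.03,0,0,0,0,0,-1],[0,0,0,0,0,0,-1]]'
python3 -c "
from h import *
togo(.528,-.1024,.017,180)"
python3 -m creep '[[-0.03,0,0,0,0,0,-1],[-0.025,0,0,0,0,0,-1],[-0.0235,0,0,0,0,0,-1],[0,0,0,0,0,0,-1],[0,0,0,0,0,0,-1]]'
python3 - <<'E'
from h import *
from plant import *
togo(.528,-.1024,.017,180)
for n in("side","top"):
    f=grab_frame(n); cv2.imwrite(f"pics/{n}4.png",f["color"])
a=cv2.imread("pics/side4.png")[180:330,290:470]; cv2.imwrite("pics/a4.png",cv2.resize(a,None,fx=4,fy=4,interpolation=2))
a=cv2.imread("pics/top4.png")[170:270,320:420]; cv2.imwrite("pics/b4.png",cv2.resize(a,None,fx=6,fy=6,interpolation=2))
E
```

```text
time_s: 8.35
eef_pos: [0.5039, -0.1016, 0.0172]
ee_rot: [-180.0, -0.0, -179.9]
ft_force: [-1.3, -0.6, 6.7]
opening: 0.0111
t 8.35 p [ 0.5039 -0.1016  0.0172] rpy [-1.7999e+02 -1.0000e-02 -1.7991e+02] q [ -19.7    1.7  115.9   -0.    62.4 -109.8]
shares shift [-0.0802 -0.0029  0.0008] turn [-0.0004 -0.0004  0.0029] F [-1.31 -0.58  6.74] M [0.009 0.091 0.035] open 0.0111
time_s: 8.98
eef_pos: [0.5271, -0.1015, 0.0173]
ee_rot: [-180.0, -0.0, -179.9]
ft_force: [-1.8, -0.2, 7.5]
opening: 0.0116
t 8.97 p [ 0.5271 -0.1015  0.0173] rpy [-1.7999e+02 -3.0000e-02 -1.7992e+02] q [ -18.8    4.7  112.8   -0.    62.6 -108.9]
shares shift [-0.0029 -0.003   0.0009] turn [-0.0003 -0.0009  0.0027] F [-1.84 -0.23  7.52] M [-0.042  0.26   0.027] open 0.0116
```

View pics/a4.png

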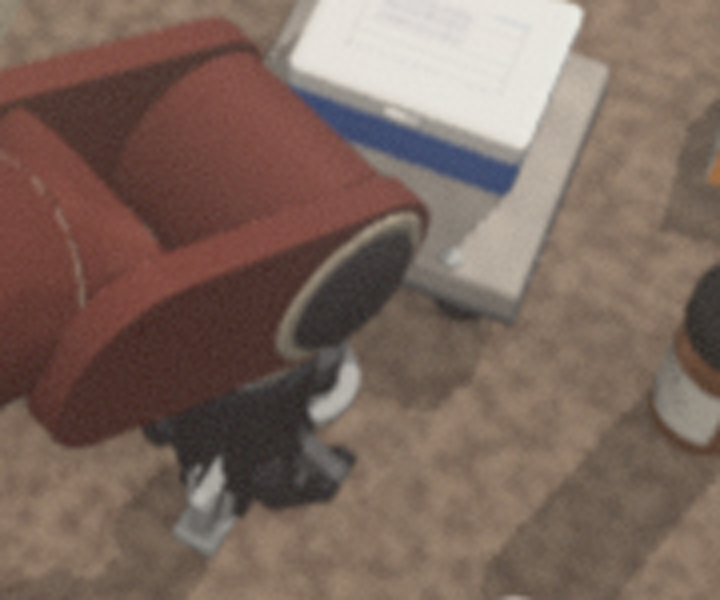

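View pics/b4.png

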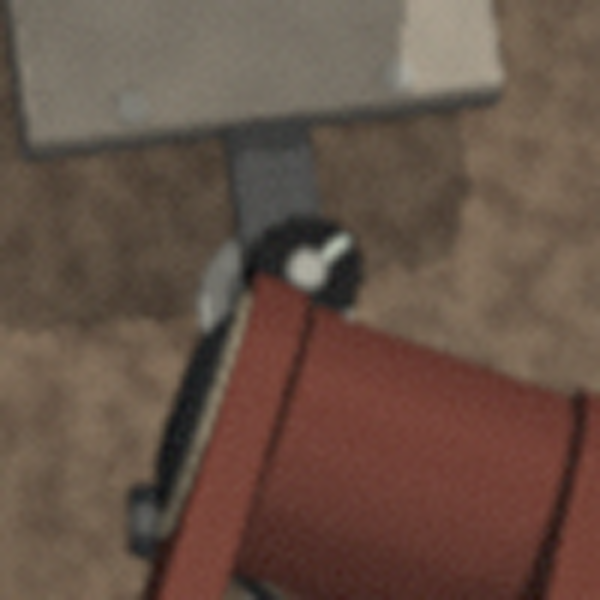

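```bash
python3 -m creep '[[0,0,0,0,0,0,0],[0,0,0,0,0,0,0],[0,0,0,0,0,0,0],[0,0,-0.02,0,0,0,0],[0,0,-0.06,0,0,0,0],[0,0,-0.08,0,0,0,0],[0,0,-0.08,0,0,0,0],[0,0,-0.08,0,0,0,0.5],[0,0,-0.08,0,0,0,1],[0,0,-0.08,0,0,0,1],[0,0.1,-0.08,0,0,0,1],[0,0.12,0,0,0,0,1],[0,0.12,0,0,0,0,1],[0,0.12,0,0,0,0,1],[0,0.12,0,0,0,0,1],[0,0.12,0,0,0,0,1],[0,0,0,0,0,0,1]]'
python3 - <<'E'
from h import *
from plant import *
togo(.6182,-.1026,.2,180)
for n in("side","top"):
    f=grab_frame(n); cv2.imwrite(f"pics/{n}5.png",f["color"])
a=cv2.imread("pics/side5.png")[210:350,300:450]; cv2.imwrite("pics/a5.png",cv2.resize(a,None,fx=5,fy=4.28,interpolation=2) if 0 else cv2.resize(a[:120],None,fx=5,fy=5,interpolation=2))
a=cv2.imread("pics/top5.png")[180:300,320:420]; cv2.imwrite("pics/b5.png",cv2.resize(a,None,fx=5,fy=5,interpolation=2))
E
```

```text
time_s: 11.2
eef_pos: [0.5271, 0.11, 0.1864]
ee_rot: [180.0, 0.1, -179.8]
ft_force: [0.3, -0.3, 0.2]
opening: 0.0858
t 11.2 p [0.5271 0.11   0.1864] rpy [ 1.7999e+02  1.1000e-01 -1.7978e+02] q [  3.9  -7.1 106.6   0.   80.4 -86.4]
shares shift [-0.301  -0.7098 -0.045 ] turn [0.0005 0.0036 0.0073] F [ 0.34 -0.28  0.15] M [-0.041 -0.045 -0.003] open 0.0858
```

View pics/a5.png

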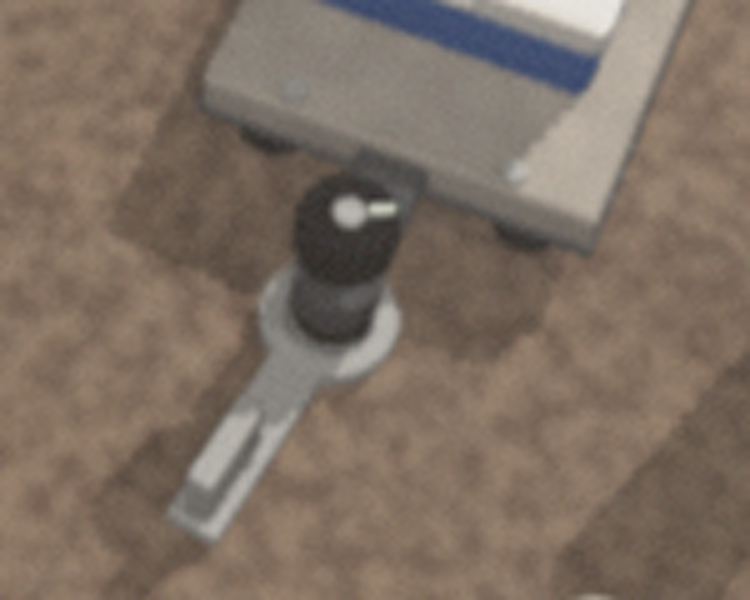

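View pics/b5.png

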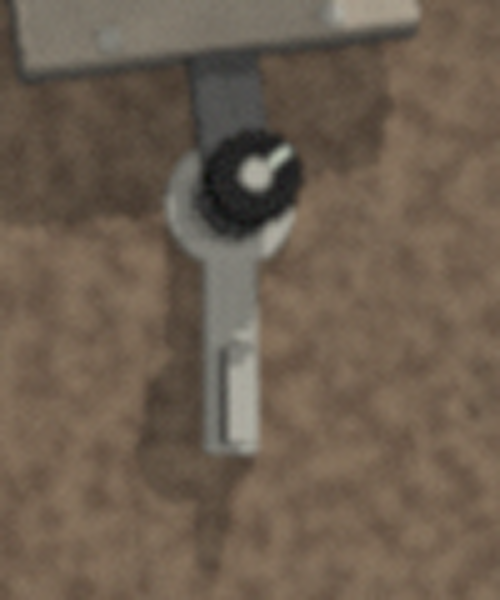

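```bash
cat > ov.py <<'E'
from h import *
import sys
def ov(tag,seat,yaw,axis,out,knobz=.094):
    c,s=np.cos(np.radians(yaw)),np.sin(np.radians(yaw)); R=np.array([[c,-s],[s,c]])
    th=np.linspace(0,2*np.pi,80)
    for n,(x0,y0,w,h) in(("side",(325,225,90,120)),("top",(335,185,80,95))):
        k=6
        im=cv2.resize(cv2.imread(f"pics/{n}{tag}.png")[y0:y0+h,x0:x0+w],None,fx=k,fy=k,interpolation=2)
        def poly(P,z,col):
            q=np.array([(proj(n,(p[0],p[1],z))-[x0,y0]+.5)*k-.5 for p in P]); cv2.polylines(im,[np.round(q*8).astype(np.int32)],True,col,1,16,3)
        circ=np.stack([np.cos(th),np.sin(th)],1)
        sh=np.array(OFF[n])
        poly(seat+sh+.03*circ,.01,(0,255,0))
        poly(seat+sh+np.array([(-.115,.012),(-.115,-.012),(-.03,-.012),(-.03,.012)])@R.T,.01,(0,255,0))
        poly(seat+sh+np.array([(-.112,.006),(-.112,-.006),(-.068,-.006),(-.068,.006)])@R.T,.045,(255,255,0))
        poly(axis+sh+.02*circ,knobz,(0,0,255)); poly(axis+sh+.018*circ,.013,(255,0,255))
        cv2.imwrite(out+n[0]+".png",im)
OFF={"top":(.0008,-.0008),"side":(-.0008,.0008)}
E
python3 -c "
from ov import *
ov('5',np.array([.6174,-.1015]),0.2,np.array([.6182,-.1026]),'pics/o5')"
```

```text
(no output)
```

View pics/o5s.png

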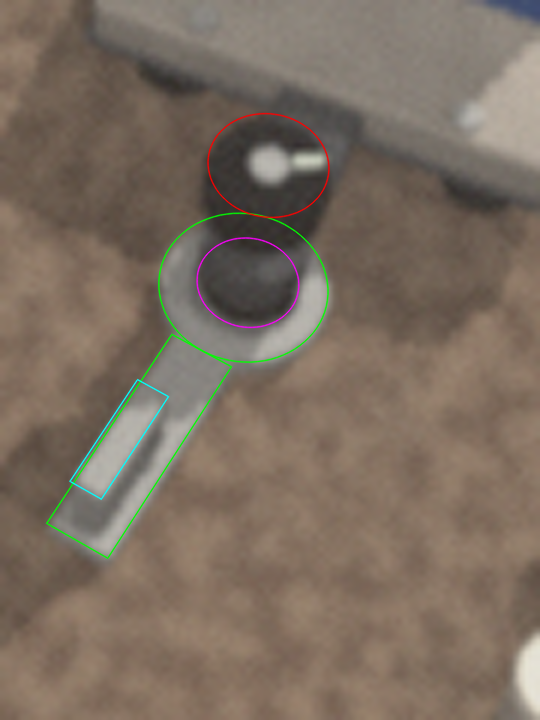

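View pics/o5t.png

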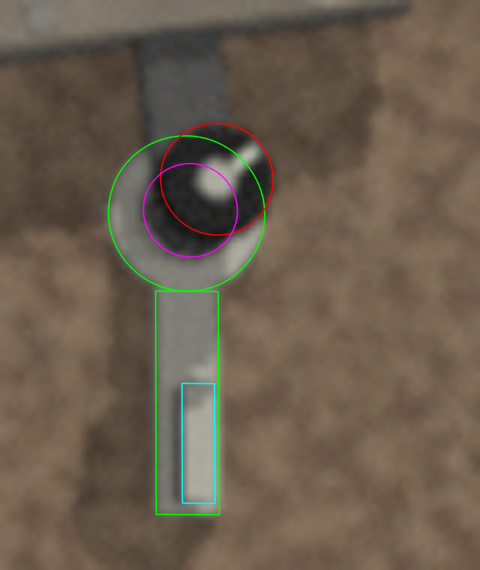

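```bash
python3 -m creep '[[-0.043,-0.1014,0,0,0,0,1],[-0.043,-0.1014,0,0,0,0,1],[-0.043,-0.1014,0,0,0,0,1],[-0.043,-0.1014,0,0,0,0,1],[-0.043,-0.1014,0,0,0,0,1],[-0.043,-0.1014,0,0,0,0,1],[-0.043,-0.1014,0,0,0,0,1],[0,0,0.05,0,0,0,1],[0,0,0.05,0,0,0,1],[0,0,0.05,0,0,0,1],[0,0,0,0,0,0,1],[0,0,0,0,0,0,1]]'
python3 -c "
from h import *
togo(.6182,-.1026,.06,180)"
```

```text
time_s: 12.8
eef_pos: [0.6175, -0.1042, 0.14]
ee_rot: [-180.0, 0.0, -179.9]
ft_force: [-0.2, 0.3, 0.1]
opening: 0.0853
t 12.8 p [ 0.6175 -0.1042  0.14  ] rpy [-1.8000e+02  1.0000e-02 -1.7993e+02] q [ -16.4    7.2   96.9   -0.    75.9 -106.5]
shares shift [-0.0023  0.0052  0.2666] turn [-0.0001  0.0004  0.0024] F [-0.2   0.25  0.08] M [ 0.048 -0.013  0.02 ] open 0.0853
```

```bash
python3 -m creep '[[-0.0023,0.005,0.05,0,0,0,1],[0,0,0.07,0,0,0,1],[0,0,0.07,0,0,0,1],[0,0,0.05,0,0,0,1],[0,0,0.027,0,0,0,1],[0,0,0,0,0,0,0.4],[0,0,0,0,0,0,0.2],[0,0,0,0,0,0,0.2]]' 25
python3 -c "
from h import *
togo(.6182,-.1026,.06,180)"
python3 -m creep '[[0,0,0,0,0,0,0],[0,0,0,0,0,0,-1],[0,0,0,0,0,0,-1],[0,0,0,0,0,0,-1],[0,0,0,0,0,0,-1]]' 25
python3 -c "
from h import *
togo(.6182,-.1026,.06,180)"
```

```text
time_s: 13.8
eef_pos: [0.6188, -0.1033, 0.0608]
ee_rot: [-180.0, 0.1, -180.0]
ft_force: [0.4, -0.4, 0.3]
opening: 0.0514
t 13.8 p [ 0.6188 -0.1033  0.0608] rpy [-1.7997e+02  1.0000e-01 -1.7998e+02] q [ -16.3   12.3   99.3    0.    68.2 -106.3]
shares shift [0.002  0.0025 0.0025] turn [-0.0009  0.0033  0.0008] F [ 0.44 -0.43  0.35] M [-0.075 -0.01   0.029] open 0.0514
time_s: 14.42
eef_pos: [0.6185, -0.1024, 0.0606]
ee_rot: [179.9, 0.0, -180.0]
ft_force: [-1.9, 4.8, 5.5]
opening: 0.0394
t 14.43 p [ 0.6185 -0.1024  0.0606] rpy [ 1.7993e+02  4.0000e-02 -1.7997e+02] q [-1.620e+01  1.230e+01  9.940e+01  1.000e-01  6.830e+01 -1.063e+02]
shares shift [ 0.001  -0.0006  0.0019] turn [0.0024 0.0014 0.001 ] F [-1.94  4.85  5.52] M [0.787 0.283 0.014] open 0.0394
```

```bash
python3 -m creep '[[0,0.0015,0,0,0,0.2,-1],[0,0,0.0006,0,0,0.25,-1],[0,0,0.0006,0,0,0.25,-1],[0,0,0.0006,0,0,0.25,-1]]' 25
python3 -c "
from h import *
togo(.6182,-.1026,.06,180)"
python3 -m creep '[[0,0,0.0006,0,0,0.25,-1],[0,0,0.0006,0,0,0.25,-1],[0,0,0.0006,0,0,0.25,-1],[0,0,0.0006,0,0,0.25,-1]]' 25
python3 -c "
from h import *
togo(.6182,-.1026,.06,180)"
```

```text
time_s: 14.92
eef_pos: [0.6184, -0.1027, 0.0599]
ee_rot: [180.0, 0.0, 151.3]
ft_force: [-2.1, 3.3, 5.4]
opening: 0.0393
t 14.93 p [ 0.6184 -0.1027  0.0599] rpy [1.8000e+02 4.0000e-02 1.5129e+02] q [-16.2  12.4  99.4  -0.   68.2 -77.5]
shares shift [ 0.0009  0.0001 -0.0002] turn [-3.000e-04  1.300e-03 -9.569e-01] F [-2.13  3.29  5.4 ] M [0.401 0.183 0.032] open 0.0393
time_s: 15.42
eef_pos: [0.6182, -0.1031, 0.0593]
ee_rot: [-180.0, 0.0, 121.3]
ft_force: [-3.3, 2.9, 6.9]
opening: 0.0396
t 15.43 p [ 0.6182 -0.1031  0.0593] rpy [-1.7997e+02  4.0000e-02  1.2129e+02] q [-16.2  12.4  99.4  -0.   68.2 -47.5]
shares shift [ 0.0012  0.0009 -0.0024] turn [-1.4000e-03  6.0000e-04 -1.9569e+00] F [-3.26  2.86  6.86] M [0.266 0.404 0.032] open 0.0396
```

```bash
cat > st.py <<'E'
from plant import state
import numpy as np
s=state();print("t",round(s["time_s"],2),"yaw",np.round(s["ee_rot"],2),"z",round(s["eef_pos"][2],4),"F",np.round(s["ft_force"],2),"M",np.round(s["wrist_torque"],3),"q6",round(s["qpos"][5],1),"tau6",round(s["tau"][5],3))
E
python3 st.py
python3 -m creep '[[0,0,0.0006,0,0,0.25,-1],[0,0,0.0006,0,0,0.25,-1],[0,0,0.0006,0,0,0.25,-1]]' >/dev/null; python3 st.py
for i in 1 2 ; do :; done
python3 -m creep '[[0,0,0.0006,0,0,0.25,-1]]' >/dev/null; python3 st.py
python3 -m creep '[[0,0,0.0006,0,0,0.25,-1]]' >/dev/null; python3 st.py
python3 -m creep '[[0,0,0.0006,0,0,0.25,-1]]' >/dev/null; python3 st.py
```

```text
t 15.43 yaw [-1.7997e+02  4.0000e-02  1.2129e+02] z 0.0593 F [-3.26  2.86  6.86] M [0.266 0.404 0.032] q6 -47.5 tau6 -0.825
t 15.8 yaw [-1.7995e+02  5.0000e-02  9.8800e+01] z 0.0587 F [-3.97  1.5   7.52] M [0.224 0.609 0.023] q6 -25.0 tau6 -0.824
t 15.93 yaw [-1.7994e+02  6.0000e-02  9.1300e+01] z 0.0586 F [-4.93  1.79  8.49] M [0.221 0.676 0.039] q6 -17.5 tau6 -0.824
t 16.05 yaw [-1.7993e+02  6.0000e-02  8.3800e+01] z 0.0584 F [-4.98  0.92  7.25] M [ 0.211  0.709 -0.001] q6 -10.0 tau6 -0.824
t 16.18 yaw [-1.7992e+02  7.0000e-02  7.6300e+01] z 0.0583 F [-5.04  2.05  8.66] M [0.235 0.737 0.04 ] q6 -2.5 tau6 -0.824
```

```bash

python3 -m creep '[[0,0,0.0006,0,0,0.25,-1]]' >/dev/null; python3 st.py
python3 -m creep '[[0,0,0.0006,0,0,0.25,-1]]' >/dev/null; python3 st.py
python3 -m creep '[[0,0,0,0,0,0,-1]]' >/dev/null; python3 st.py
```

```text
t 16.3 yaw [-1.7992e+02  8.0000e-02  6.8800e+01] z 0.0581 F [-6.37  1.29  8.53] M [0.269 0.816 0.037] q6 5.0 tau6 -0.824
t 16.43 yaw [-1.7991e+02  1.0000e-01  6.1300e+01] z 0.0579 F [-6.21  1.82  8.62] M [0.284 0.887 0.035] q6 12.5 tau6 -0.824
t 16.55 yaw [-1.7991e+02  9.0000e-02  6.1490e+01] z 0.0579 F [-6.05  2.    8.07] M [ 0.242  0.879 -0.096] q6 12.3 tau6 0.134
```

```bash

python3 -m creep '[[0,0,0.0006,0,0,0.25,-1]]' >/dev/null; python3 st.py
python3 -m creep '[[0,0,0.0006,0,0,0.25,-1]]' >/dev/null; python3 st.py
```

```text
t 16.68 yaw [-1.7991e+02  1.1000e-01  5.3840e+01] z 0.0577 F [-6.38  1.53  9.21] M [0.284 0.966 0.09 ] q6 19.9 tau6 -1.01
t 16.8 yaw [-1.7991e+02  1.3000e-01  4.6300e+01] z 0.0576 F [-6.62  2.77  8.41] M [0.32  0.994 0.   ] q6 27.5 tau6 -0.827
```

```bash

python3 -m creep '[[0,0,0.0006,0,0,0.25,-1]]' >/dev/null; python3 st.py
python3 -m creep '[[0,0,0.0006,0,0,0.25,-1]]' >/dev/null; python3 st.py
```

```text
t 16.93 yaw [-1.7991e+02  1.4000e-01  3.8800e+01] z 0.0574 F [-6.57  2.68  9.25] M [0.375 1.044 0.065] q6 35.0 tau6 -0.825
t 17.05 yaw [-1.7992e+02  1.5000e-01  3.1300e+01] z 0.0572 F [-7.37  3.42 10.1 ] M [0.443 1.107 0.012] q6 42.5 tau6 -0.826
```

```bash

python3 -m creep '[[0,0,0.0006,0,0,0.25,-1]]' >/dev/null; python3 st.py
```

```text
t 17.18 yaw [-1.7993e+02  1.7000e-01  2.3800e+01] z 0.057 F [-7.73  3.13  8.57] M [0.458 1.167 0.026] q6 50.0 tau6 -0.826
```

```bash

python3 -m creep '[[0,0,0.0006,0,0,0.25,-1]]' >/dev/null; python3 st.py
```

```text
t 17.3 yaw [-179.94    0.18   16.3 ] z 0.0569 F [-7.28  3.66  9.92] M [0.503 1.173 0.006] q6 57.5 tau6 -0.826
```

```bash

python3 -m creep '[[-0.0035,-0.0034,0.0006,0,0,0.25,-1]]' >/dev/null; python3 st.py
```

```text
t 17.43 yaw [179.94  -0.     8.8 ] z 0.0568 F [-0.82  0.47  4.88] M [0.111 0.195 0.04 ] q6 65.0 tau6 -0.816
```

```bash

python3 -m creep '[[0,0,0.0006,0,0,0.25,-1]]' >/dev/null; python3 st.py
```

```text
t 17.55 yaw [ 1.7995e+02 -1.0000e-02  1.3000e+00] z 0.0566 F [-2.17  1.52  6.85] M [0.408 0.494 0.027] q6 72.5 tau6 -0.791
```

```bash

python3 -m creep '[[0,0,0.0006,0,0,0.25,-1]]' >/dev/null; python3 st.py
```

```text
t 17.68 yaw [179.96  -0.    -6.2 ] z 0.0564 F [-2.86  1.89  7.3 ] M [0.374 0.475 0.065] q6 80.0 tau6 -0.768
```

```bash

python3 -m creep '[[0,0,0.0006,0,0,0.25,-1]]' >/dev/null; python3 st.py
```

```text
t 17.8 yaw [ 1.7997e+02 -1.0000e-02 -1.3690e+01] z 0.0563 F [-2.52  2.58  7.59] M [0.442 0.508 0.095] q6 87.5 tau6 -0.741
```

```bash

python3 -m creep '[[0,0,0,0,0,0,-1],[0,0,0,0,0,0,-1]]' >/dev/null; python3 st.py
python3 -m creep '[[0,0,0,0,0,0,0.3],[0,0,0,0,0,0,0.6],[0,0,0,0,0,0,0.8],[0,0,0,0,0,0,0.8]]'
python3 st.py
```

```text
t 18.05 yaw [ 1.7998e+02 -1.0000e-02 -1.3490e+01] z 0.0563 F [-3.66  2.4   6.75] M [ 0.402  0.498 -0.103] q6 87.3 tau6 -0.1
time_s: 18.55
eef_pos: [0.6167, -0.1021, 0.0549]
ee_rot: [180.0, 0.0, -13.5]
ft_force: [-0.5, -0.6, -0.8]
opening: 0.0772
t 18.55 yaw [ 1.7999e+02  2.0000e-02 -1.3480e+01] z 0.0549 F [-0.55 -0.58 -0.75] M [-0.     0.063  0.024] q6 87.3 tau6 -0.0
```

```bash

python3 -m creep '[[0,0,-0.03,0,0,0,0.8],[0,0,-0.07,0,0,0,0.8],[0,0,-0.08,0,0,0,0.8],[0,0,-0.08,0,0,0,1],[0,0,-0.08,0,0,0,1],[0,0,-0.08,0,0,0,1],[-0.026,-0.108,0,0,0,0,1],[-0.026,-0.108,0,0,0,0,1],[-0.026,-0.108,0,0,0,0,1],[-0.026,-0.108,0,0,0,0,1],[-0.026,-0.108,0,0,0,0,1],[-0.026,-0.108,0,0,0,0,1],[-0.026,-0.108,0,0,0,0,1],[0,0,0,0,0,0,1],[0,0,0,0,0,0,1]]'
python3 - <<'E'
from ov import *
from plant import *
for n in("side","top"):
    f=grab_frame(n); cv2.imwrite(f"pics/{n}6.png",f["color"])
ov('6',np.array([.6174,-.1015]),0.2,np.array([.6174,-.1022]),'pics/o6',.091)
a=cv2.imread("pics/side6.png")[225:305,325:415]; cv2.imwrite("pics/a6.png",cv2.resize(a,None,fx=7,fy=7,interpolation=2))
E
python3 st.py
```

```text
time_s: 20.42
eef_pos: [0.6169, 0.1309, 0.1825]
ee_rot: [180.0, -0.1, -13.5]
ft_force: [-0.3, 0.6, 0.8]
opening: 0.0856
t 20.52 yaw [ 1.800e+02 -5.000e-02 -1.354e+01] z 0.1819 F [ 0.15  0.17 -0.19] M [ 0.061 -0.075  0.   ] q6 108.7 tau6 -0.002
```

View pics/o6s.png

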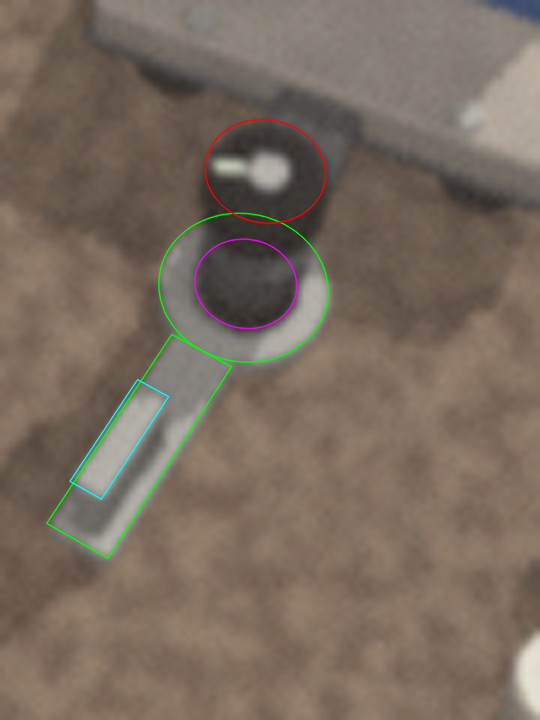

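View pics/o6t.png

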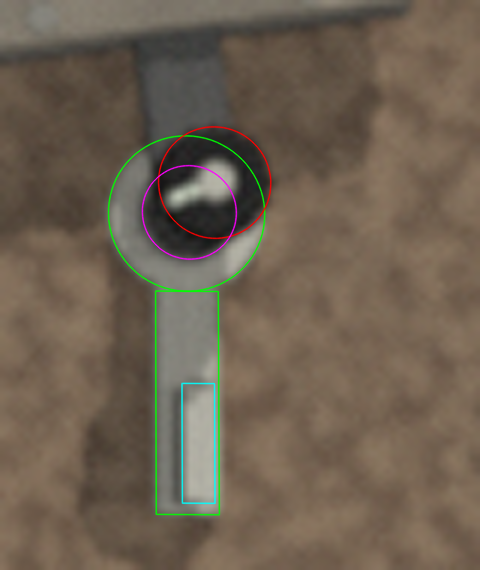

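View pics/a6.png

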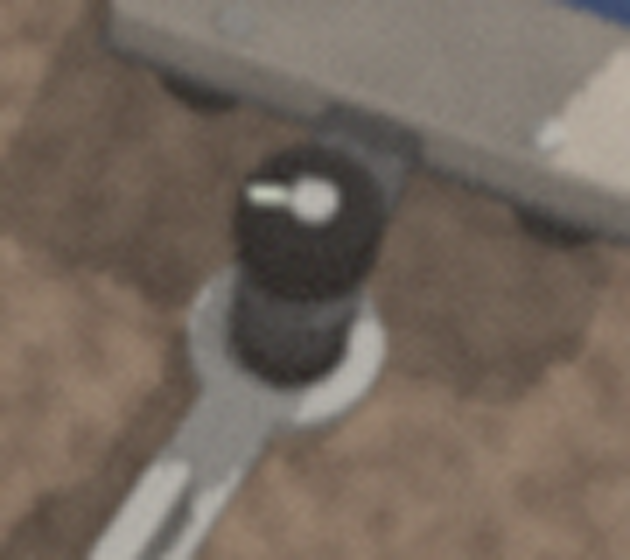

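View pics/top6.png

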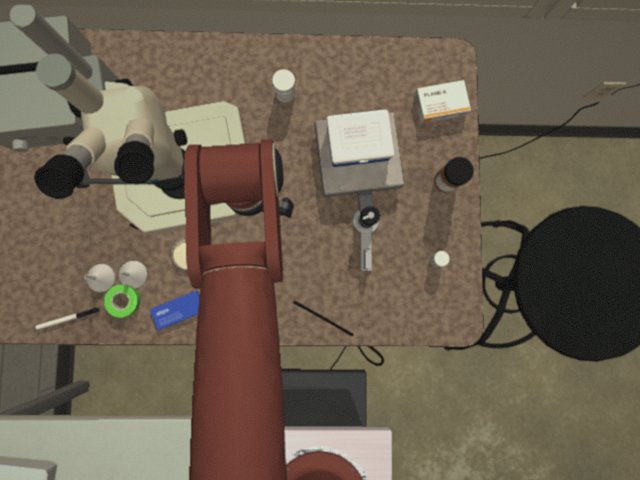

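```bash
python3 -c "
from plant import *
print(finish_job())"
```

```text
the job is handed in; nothing more can be done
None
```

The foot plate is under the screw foot, lying flat with its disc centred, and the foot now bears lightly on it. I handed the job in at about 20.5 s of the 72 s allowed.

- **Plate:** I gripped the fin (opening read about 11.5 mm) and slid the plate along the table. I pushed it in while the foot was still clear, then let go.
- **Centring:** In both camera views the plate outline fits a disc centre about 1 mm from the screw axis. It had not moved after the turning.
- **Knob:** I turned it clockwise about 193° in one grasp. The mark on the knob puts the turn at about 190°, so it hardly slipped, if at all.
- **Contact force:** The wrist joint's torque, steady until then, began to change at about 168° (3.7 mm down). It then changed by about 0.025 N m for each 7.5°, which matches the stated rubber stiffness. I stopped about 25° later, so I estimate 8 to 9 N on the plate. That figure comes from the torque and the angle, as there was no direct reading.
- **Bystanders and arm:** The final top view shows the vial and jar where they stood. The arm partly hides the dish, but the part in view has not shifted and the gripper was never near it. The gripper was open, well clear, and the wrist force read about zero.

**Checks that disagreed:**
- The two cameras differed by 1.5 to 3 mm, so I averaged them.
- Sideways force of up to about 8 N built up on the knob grip. It suggested the axis was about 1 mm nearer the robot than the cameras gave. I moved the grip over to relieve it, and that axis position agrees even better with where the disc lies.
- The wrist moment about the vertical was too noisy on its own to show first contact.

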